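Put three heater blocks back in their own seats

TASK

After cleaning, the three aluminium tube blocks were put back in one another's seats. Put the block with four large wells in the heater with the round dial, the block with eight medium wells in the heater with the sloping display panel, and the block with many small wells in the finned cooling stand, each fully down in its seat. You may park a block on the cork mat on the way; leave the specimen cup and the dropper bottle standing where they are.

Things in the scene. Friction and masses are not known exactly. Their poses are not given: they have to be found in the camera images.
- block_four: Loose aluminium tube block, 70 (x) x 86 (y) x 44 mm, 0.4 kg, four large wells (21 mm, two each side of the bar). Origin: centre of its underside, z up. Lift it by the dark bar over its middle: 10 mm thick (x), 54 long (y), from 62 to 78 mm above the origin; grasp from above, fingers closing along x. Half a turn makes no difference. Starts in the display heater's seat.
- block_eight: Loose aluminium tube block, 70 (x) x 86 (y) x 44 mm, 0.4 kg, eight medium wells (14 mm, four each side of the bar). Origin: centre of its underside, z up. Lift it by the dark bar over its middle: 10 mm thick (x), 54 long (y), from 62 to 78 mm above the origin; grasp from above, fingers closing along x. Half a turn makes no difference. Starts in the finned cooling stand's seat.
- block_many: Loose aluminium tube block, 70 (x) x 86 (y) x 44 mm, 0.4 kg, 24 small wells (8.5 mm, twelve each side of the bar). Origin: centre of its underside, z up. Lift it by the dark bar over its middle: 10 mm thick (x), 54 long (y), from 62 to 78 mm above the origin; grasp from above, fingers closing along x. Half a turn makes no difference. Starts in the dial heater's seat.
- dial_heater: Heater: white box 174 x 128 x 69 mm, black round dial and rocker switch on its flat front deck. Fixed. Seat: flat floor 74 (x) x 90 (y) mm, 48 mm above the origin; walls 21 mm high, flared outward 7 mm, so a block lowered upright, long sides matching (either way round), centres itself, 2 mm play. Origin: at the underside, below the seat's centre; x away from the robot, z up.
- display_heater: Heater: white box 180 x 132 x 76 mm, sloping front panel with a dark display window and keys. Fixed. Seat: flat floor 74 (x) x 90 (y) mm, 55 mm above the origin; walls 21 mm high, flared outward 7 mm, so a block lowered upright, long sides matching (either way round), centres itself, 2 mm play. Origin: at the underside, below the seat's centre; x away from the robot, z up.
- finned_stand: Cooling stand of bare aluminium, 170 x 124 x 57 mm, fins showing in front and behind; no controls. Fixed. Seat: flat floor 74 (x) x 90 (y) mm, 36 mm above the origin; walls 21 mm high, flared outward 7 mm, so a block lowered upright, long sides matching (either way round), centres itself, 2 mm play. Origin: at the underside, below the seat's centre; x away from the robot, z up.
- cork_mat: Flat brown cork mat, 130 (x) x 150 (y) x 5 mm, lying free on the worktop, the place to park a block. Origin: centre of its underside; its top is 5 mm up. Fixed.
- yellow_cup: Bystander: specimen cup with a yellow cap, 52 mm wide, 57 mm high, loose, standing between the stations. Origin: centre of its underside.
- dropper: Bystander: slim clear dropper bottle, 46 mm wide, 156 mm high, loose, standing behind the specimen cup. Origin: centre of its underside.

How it is judged:
At the end, for the whole second after the job is handed in: The four-well block is in the dial heater, the eight-well block in the display heater and the many-well block in the finned stand: each within 6 mm of the seat's centre, within 4 mm of the seat floor's height, long side within 0.12 rad of the seat's long side, upright, released and at rest (horizontal distance between block_four and dial_heater below 0.006 m and z of block_four in the frame of dial_heater between 0.044 and 0.052 m and angle between the y axis of block_four and the y axis of dial_heater, either way round below 0.12 rad and angle between each of block_four, block_eight, block_many's own z axis and vertical below 0.06 rad and linear speed of each of block_four, block_eight, block_many below 0.02 m/s and angular speed of each of block_four, block_eight, block_many below 0.15 rad/s and horizontal distance between block_eight and display_heater below 0.006 m and z of block_eight in the frame of display_heater between 0.051 and 0.059 m and angle between the y axis of block_eight and the y axis of display_heater, either way round below 0.12 rad and horizontal distance between block_many and finned_stand below 0.006 m and z of block_many in the frame of finned_stand between 0.032 and 0.04 m and angle between the y axis of block_many and the y axis of finned_stand, either way round below 0.12 rad); the robot touches nothing.
It fails at once if the specimen cup is shifted by more than 25 mm or tipped (distance of yellow_cup from where it was at the start of the episode above 0.025 m or angle between yellow_cup's own z axis and vertical above 0.5 rad).
It fails at once if the dropper bottle is shifted by more than 25 mm or tipped (distance of dropper from where it was at the start of the episode above 0.025 m or angle between dropper's own z axis and vertical above 0.5 rad).
It also fails if it takes over 122 s, if anything falls off the work surface, if the arm or the gripper's body presses on something with over 40 N, if the wrist force passes 120 N, or if a joint passes its speed limit or range.

ROBOT

A 7-joint arm with a two-finger parallel gripper is mounted at the origin on a cart in front of the work surface, level with it; the furniture and walls round the work are solid. World frame = base frame: x ahead of the robot, y to its left, z up, the work surface at z = 0. Lengths are in m, angles in rad, forces in N, time in s.
With the tool pointing down it reaches from about 0.4 to 0.85 m from the base axis. Payload 10.4 kg.
Tool frame: the origin (TCP) lies midway between the tips of the shut fingers; the grasp point (between the pads) lies 19 mm behind it; z points along the fingers, y is the line along which they close (so a half turn about z gives the same grasp; the last joint's range is limited). The gripper opens to 87 mm and grips with 3 to 60 N. Pads are 19 mm wide; open, the fingers measure 117 mm over their backs; the gripper's body (75 mm by 190 mm) begins 51 mm behind the grasp point.
Start: joints at [-1.361, 0.332, -0.065, 1.46, 0.022, 1.35, -0.088], TCP at [0.144, 0.608, 0.223] pointing down, gripper open.
Joint ranges: [-2.6, 2.6], [-0.5, 2.12], [-1.47, 1.34], [0.16, 2.42], [-1.27, 4.41], [0.06, 2.06], [-2.6, 2.6]. Speed limits (rad/s): [2.22, 2.22, 2.79, 2.79, 3.14, 3.14, 3.14].

INTERFACE

Orientations are given as a unit quaternion [x, y, z, w].
In Python, from bench import r gives the robot as it stands.
- The arm moves only by the tool move_arm, never from a script. Its argument "targets" is a list of rows, each a list of 3 entries, a list of its own where there are three numbers: the shift along the tool's x, y, z in cm, then the turn, a rotation vector about the tool's x, y, z in rad, then the opening in per cent of the stroke, from 0 (shut) to 100 (fully open). In form: [[[x, y, z], [wx, wy, wz], gripper], ...]. A call has 1 to 20 rows; each row shifts and turns the commanded pose from where the row before left it, along the tool's axes as they then stand; what a row does not reach is not made up. A row lasts 1/8 s, in which the tool goes at most 62.5 mm and 10.7 degrees, less where a joint would pass 70% of its speed; a pose out of reach is approached as far as the arm can. A call with a gripper value outside its range is refused whole. The fingers move at their own pace and stop on an object; "grip_force" is the grip in N (left out, the last holds). Time passes only in rows, so rows that do not move let the fingers close. It gives the time, the measured TCP pose, the force, the opening and the grip force at its end, in the units of the state.
- r.read_state(): the state, without advancing time (a new reading comes with each control period).
- r.camera(name): name is "scene" or "top"; returns a dict with "image" (480x640x3 uint8, blue, green, red), "vertical_fov" (degrees; the focal length in pixels is half the picture's height over the tangent of half this angle, whatever the lens; pixels are square), "cx", "cy" (the principal point, pixels), "cam_to_world" (4x4, takes a point from camera to world coordinates). Camera axes: x right, y down, z forward; pixel columns grow to the right and rows downward; lengths in m; the calibration is good to about 2 mm. A picture is of the moment at which its call begins. There is no depth.
- r.close_job(): hands the job in; it is judged then, once.
The state is a dict: "time": time; "joint_positions": joint angles; "joint_vel": joint speeds; "joint_torque": joint torques, N m; "ee_pos": TCP position; "eef_rot": TCP orientation; "ft_force": force on the tool from outside, world axes, zero at the start; "torque": the same for the moment, N m; "width": finger opening in m; "grip_force": force on a finger pad.
Only numpy, scipy, OpenCV 4.12 (cv2) and the standard library are available. Lean on these libraries where they do the work, as an engineer would, in place of code of your own. Each camera call takes 0.05 s, during which the arm holds its last target. There are 200 camera calls.

## Working session

There is one attempt and no reset: what is moved stays moved. The work goes in short steps, Python scripts to look and compute and a tool call to move; the robot and the scene stay as the last step left them, time stands still between calls to the robot, and variables do not carry over. Pictures are saved under pics/ and viewed, at most 14 in all, crops included, and the job is handed in when it is done.

Besides the shell and the picture viewer there is one more tool, called after ">>>" as name([rows], argument=value, ...), one row to a line, values as JSON. move_arm: Moves the arm, as the interface text tells. Its arguments: {"type":"object","properties":{"targets":{"type":"array"},"grip_force":{"type":"number"}},"required":["targets"]}

```bash
mkdir -p pics
python3 - <<'E'
from bench import r
import cv2,numpy as np
np.set_printoptions(precision=4,suppress=True)
for n in("scene","top"):
    c=r.camera(n);cv2.imwrite(f"pics/{n}0.png",c["image"]);print(n,c["vertical_fov"],c["cx"],c["cy"]);print(np.array(c["cam_to_world"]))
print(r.read_state())
E
```

```text
scene 42.396096529285174 319.1855794172005 237.51010144117708
[[ 0.6819 -0.5673  0.4618 -0.2938]
 [-0.7314 -0.5173  0.4444 -0.7957]
 [-0.0132 -0.6407 -0.7676  1.4912]
 [ 0.      0.      0.      1.    ]]
top 54.85064002183633 314.4567595639237 247.85135509305937
[[ 0.0257 -0.9979  0.0601  0.499 ]
 [-0.9996 -0.0252  0.0084  0.0017]
 [-0.0069 -0.0603 -0.9982  1.1504]
 [ 0.      0.      0.      1.    ]]
{'time': 0.1, 'joint_positions': array([-1.3606,  0.3328, -0.0647,  1.4609,  0.0216,  1.3499, -0.0885]), 'joint_vel': array([-0.0008, -0.0009,  0.0006, -0.0018, -0.001 ,  0.0011, -0.0019]), 'joint_torque': array([  0.0022, -62.4545,   0.0253, -39.0717,  -0.0613,   0.0366,
         0.0001]), 'ee_pos': array([0.1441, 0.6078, 0.2218]), 'eef_rot': array([ 0.1161,  0.9932, -0.0006, -0.    ]), 'ft_force': array([-0.7162, -0.231 ,  0.0021]), 'torque': array([-0.0462,  0.0406, -0.008 ]), 'grip_force': 0.0, 'width': 0.08667442740044574}
```

View pics/scene0.png

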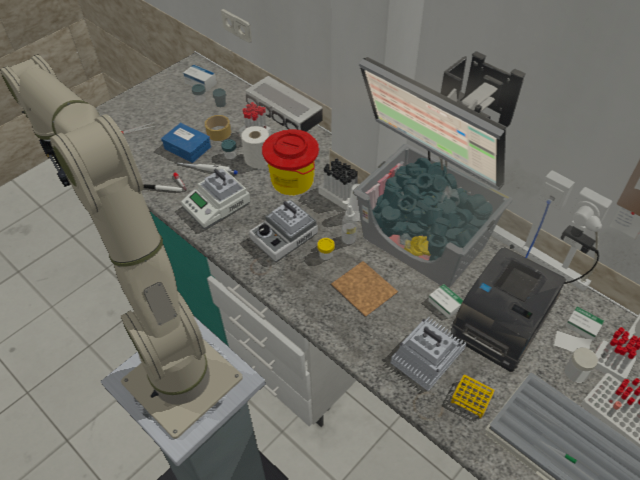

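View pics/top0.png

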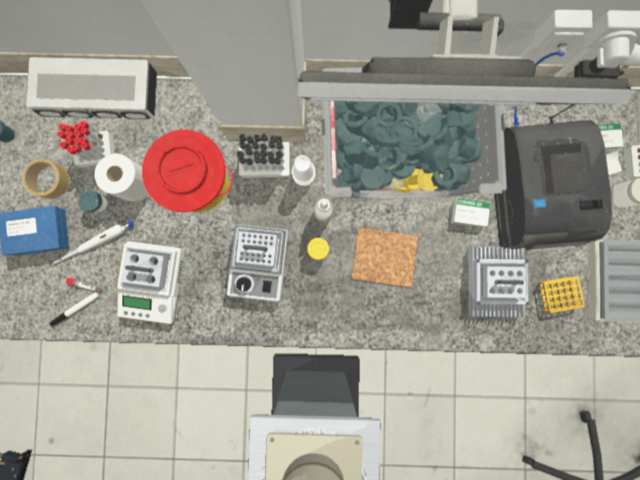

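The scene shows the dial heater near (283,228), the display heater near (213,198), the finned stand near (428,350), the mat at (364,288) and the cup at (326,245). In the top view they sit at about: display heater (150,283), dial heater (257,263), finned stand (497,282), mat (385,257), cup (318,248) and dropper (323,209). I'll enlarge the blocks.

Run:
```python
import cv2,numpy as np
t=cv2.imread("pics/top0.png")
# tiles 90x110 px at 4x... origin: display(105,225) dial(212,215)
a=cv2.resize(t[230:330,105:195],None,fx=4,fy=4,interpolation=cv2.INTER_CUBIC)
b=cv2.resize(t[215:315,215:305],None,fx=4,fy=4,interpolation=cv2.INTER_CUBIC)
cv2.imwrite("pics/c1.png",np.hstack([a,b]))
a=cv2.resize(t[235:335,455:545],None,fx=4,fy=4,interpolation=cv2.INTER_CUBIC)
b=cv2.resize(t[180:280,300:390],None,fx=4,fy=4,interpolation=cv2.INTER_CUBIC)
cv2.imwrite("pics/c2.png",np.hstack([a,b]))
```

```text
(no output)
```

View pics/c1.png

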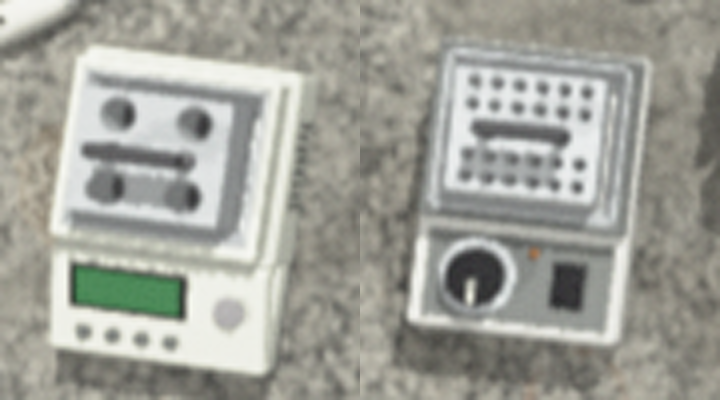

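View pics/c2.png

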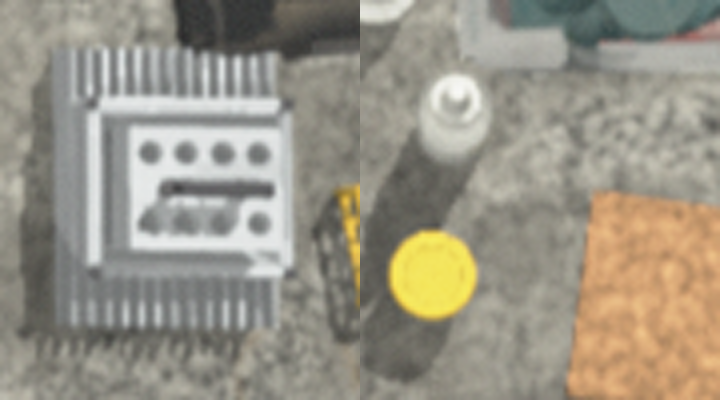

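```bash
cat > h.py <<'E'
import numpy as np
from bench import r
np.set_printoptions(precision=4,suppress=True)
def px(c,p,z):
    f=240/np.tan(np.radians(c["vertical_fov"]/2));T=np.array(c["cam_to_world"])
    d=T[:3,:3]@np.array([(p[0]-c["cx"])/f,(p[1]-c["cy"])/f,1]);o=T[:3,3]
    return (o+d*(z-o[2])/d[2])[:2]
def proj(c,P):
    f=240/np.tan(np.radians(c["vertical_fov"]/2));T=np.array(c["cam_to_world"])
    q=T[:3,:3].T@(np.array(P)-T[:3,3]);return q[:2]/q[2]*f+[c["cx"],c["cy"]]
E
python3 - <<'E'
from h import *
c=r.camera("top");s=r.camera("scene")
def crop(o,pts,z): return [px(c,(o[0]+p[0]/4,o[1]+p[1]/4),z) for p in pts]
for n,o,w,b,zs in [("display",(105,230),[(118,112),(196,122),(104,186),(182,194)],[(83,151),(193,162)],.055),
 ("dial",(215,215),[(114,82),(226,92),(104,176),(217,187)],[(112,128),(210,138)],.048),
 ("stand",(455,235),[(151,152),(259,153),(150,221),(260,222)],[(163,187),(274,188)],.036)]:
    W=crop(o,w,zs+.044);B=crop(o,b,zs+.078)
    d=W[0]-W[1]+W[2]-W[3]; e=B[0]-B[1]
    print(n,"wells c",np.mean(W,0),"yaw",np.arctan2(-d[0],d[1]),"bar c",np.mean(B,0),"yaw",np.arctan2(-e[0],e[1]),"len",np.hypot(*e), "in scene", proj(s,[*np.mean(W,0),zs+.078]))
M=[px(c,p,.005) for p in [(358,229),(418,233),(413,286),(353,280)]]
print("mat",np.mean(M,0),M[0]-M[1],M[0]-M[3])
print("cup",px(c,(318.3,248.8),.057),"dropper",px(c,(323.8,203.8),.156))
for z in(0,.15):print("printer front",z,px(c,(500,247),z),px(c,(608,241),z))
E
python3 -c "
import cv2
t=cv2.imread('pics/scene0.png')
cv2.imwrite('pics/c3.png',cv2.resize(t[230:400,370:600],None,fx=3.4,fy=3.4,interpolation=cv2.INTER_CUBIC))"
```

```text
display wells c [0.5056 0.4008] yaw -0.08864491542610403 bar c [0.5036 0.3945] yaw -0.07350095782826077 len 0.061195722635815415 in scene [219.836 173.102]
dial wells c [0.5578 0.1439] yaw -0.06777674213002323 bar c [0.5565 0.1418] yaw -0.07641407584811993 len 0.054790156332070315 in scene [289.7202 206.0555]
stand wells c [ 0.4965 -0.4327] yaw 0.016598277340427264 bar c [ 0.4965 -0.4264] yaw 0.01676442009474874 len 0.06165744902649686 in scene [433.1321 333.754 ]
mat [ 0.55  -0.165] [0.0063 0.149 ] [ 0.1268 -0.0098]
cup [0.5628 0.0017] dropper [ 0.655  -0.0077]
printer front 0 [ 0.5821 -0.4496] [ 0.6037 -0.7169]
printer front 0.15 [ 0.5712 -0.3907] [ 0.5901 -0.6232]
```

View pics/c3.png

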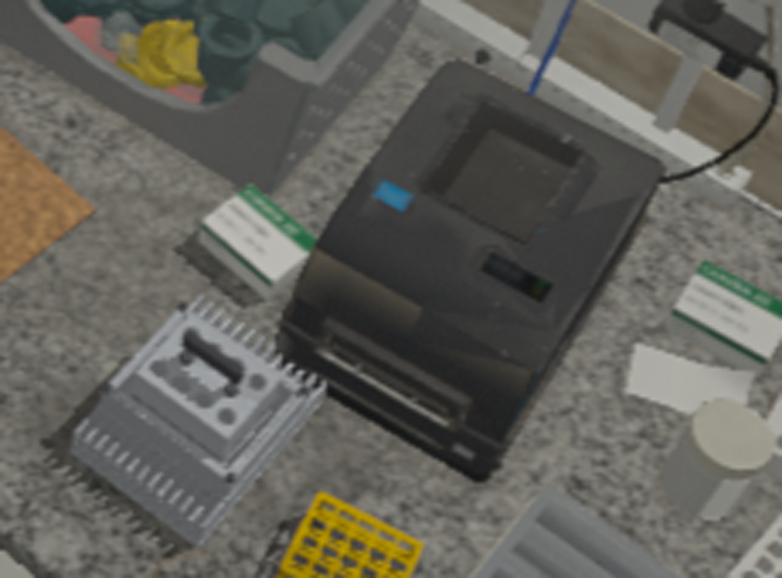

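The crop shows the printer just behind the stand, with its front bottom corner at (285,345). The measured centres agree in both views. The plan is four→mat, eight→display, many→stand, four→dial.

```bash
cat >> h.py <<'E'
def plan(x,y,z,psi):
    from scipy.spatial.transform import Rotation as R
    s=r.read_state();M=R.from_quat(s["eef_rot"]).as_matrix();p=s["ee_pos"]
    now=np.arctan2(M[1,1],M[0,1]);d=np.array([x,y,z])-p
    X=np.array([-np.sin(psi),np.cos(psi),0]);Y=np.array([np.cos(psi),np.sin(psi),0])
    print("t",s["time"],"p",p,"psi",now,"tilt",M[:2,2],"w",s["width"],"F",s["ft_force"])
    print(" turn about tool z",now-psi," shift cm after turn",100*np.array([X@d,Y@d,-d[2]]))
E
python3 -c "
from h import *
plan(.505,.40,.2,-.08)"
```

```text
t 0.2 p [0.1441 0.6079 0.2221] psi 1.3380318138210996 tilt [-0.0002 -0.0008] w 0.08702062075877164 F [0.6473 0.4544 1.0416]
 turn about tool z 1.4180318138210997  shift cm after turn [-17.8429  37.6336   2.2079]
```

>>> move_arm([
  [[0, 0, 0], [0, 0, 0.177], 100],
  [[0, 0, 0], [0, 0, 0.177], 100],
  [[0, 0, 0], [0, 0, 0.177], 100],
  [[0, 0, 0], [0, 0, 0.177], 100],
  [[0, 0, 0], [0, 0, 0.177], 100],
  [[0, 0, 0], [0, 0, 0.177], 100],
  [[0, 0, 0], [0, 0, 0.177], 100],
  [[0, 0, 0], [0, 0, 0.177], 100],
  [[-1.8, 3.8, 0], [0, 0, 0], 100],
  [[-1.8, 3.8, 0], [0, 0, 0], 100],
  [[-1.8, 3.8, 0], [0, 0, 0], 100],
  [[-1.8, 3.8, 0], [0, 0, 0], 100],
  [[-1.8, 3.8, 0], [0, 0, 0], 100],
  [[-1.8, 3.8, 0.5], [0, 0, 0], 100],
  [[-1.8, 3.8, 0.5], [0, 0, 0], 100],
  [[-1.8, 3.8, 0.5], [0, 0, 0], 100],
  [[-1.8, 3.8, 0.5], [0, 0, 0], 100],
  [[-1.6, 3.4, 0.2], [0, 0, 0], 100],
  [[0, 0, 0], [0, 0, 0], 100],
  [[0, 0, 0], [0, 0, 0], 100],
], grip_force=30)

```text
time: 2.7
ee_pos: [0.5045, 0.402, 0.2003]
eef_rot: [0.734, 0.679, -0.0, -0.0]
ft_force: [0.1, 1.4, 0.6]
width: 0.0871
grip_force: 0.0
```

```bash
python3 -c "
from h import *
plan(.505,.40,.108,-.08)
import cv2
c=r.camera('scene');cv2.imwrite('pics/s1.png',cv2.resize(c['image'][120:270,130:330],None,fx=4,fy=4,interpolation=cv2.INTER_CUBIC))"
```

```text
t 2.7 p [0.5045 0.402  0.2003] psi -0.07742567490903456 tilt [-0.0008  0.0002] w 0.08706078058130734 F [0.0925 1.3581 0.5933]
 turn about tool z 0.002574325090965446  shift cm after turn [-0.1917  0.0695  9.2273]
```

View pics/s1.png

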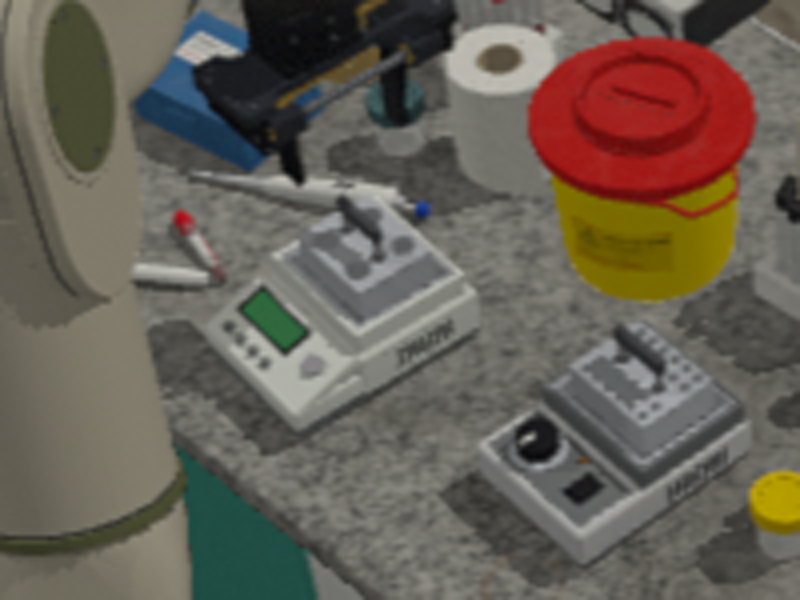

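The gripper's fingers, at (290,165) and (395,110) in the crop, straddle the bar at (360,225) from above. I'll descend and close.

>>> move_arm([
  [[-0.2, 0, 1.5], [0, 0, 0], 100],
  [[0, 0, 2.0], [0, 0, 0], 100],
  [[0, 0, 2.0], [0, 0, 0], 100],
  [[0, 0, 1.5], [0, 0, 0], 100],
  [[0, 0, 1.2], [0, 0, 0], 100],
  [[0, 0, 1.0], [0, 0, 0], 100],
  [[0, 0, 0], [0, 0, 0], 100],
  [[0, 0, 0], [0, 0, 40], 100],
  [[0, 0, 0], [0, 0, 0], 25],
  [[0, 0, 0], [0, 0, 0], 25],
], grip_force=8)

```text
time: 4.0
ee_pos: [0.5051, 0.3996, 0.109]
eef_rot: [0.793, 0.609, 0.0, -0.0]
ft_force: [1.0, -0.7, -0.3]
width: 0.0741
grip_force: 0.0
```

Row 8 had a typo: a stray 40 rad turn, clipped to about 0.18 rad, with no contact. I'll turn it back with the fingers open.

>>> move_arm([
  [[0, 0, 0], [0, 0, -0.09], 85],
  [[0, 0, 0], [0, 0, -0.09], 85],
  [[0, 0, 0], [0, 0, 0], 85],
])

```text
time: 4.38
ee_pos: [0.5051, 0.3994, 0.1088]
eef_rot: [0.736, 0.677, 0.0, -0.0]
ft_force: [0.2, -0.2, 0.2]
width: 0.0739
grip_force: 0.0
```

```bash
python3 -c "
from h import *
plan(.505,.40,.108,-.08)"
```

```text
t 4.375 p [0.5051 0.3994 0.1088] psi -0.08379268474834993 tilt [0.0002 0.0005] w 0.07393997062078879 F [ 0.1589 -0.1907  0.1605]
 turn about tool z -0.003792684748349928  shift cm after turn [ 0.0554 -0.0187  0.0802]
```

>>> move_arm([
  [[0, 0, 0], [0, 0, 0], 40],
  [[0, 0, 0], [0, 0, 0], 30],
  [[0, 0, 0], [0, 0, 0], 20],
  [[0, 0, 0], [0, 0, 0], 15],
  [[0, 0, 0], [0, 0, 0], 10],
  [[0, 0, 0], [0, 0, 0], 5],
  [[0, 0, 0], [0, 0, 0], 0],
  [[0, 0, 0], [0, 0, 0], 0],
  [[0, 0, 0], [0, 0, 0], 0],
], grip_force=10)

```text
time: 5.5
ee_pos: [0.5048, 0.3994, 0.1084]
eef_rot: [0.737, 0.676, -0.0, -0.0]
ft_force: [-1.2, 0.5, -1.0]
width: 0.0099
grip_force: 10.0
```

>>> move_arm([
  [[0, 0, 0], [0, 0, 0], 0],
  [[0, 0, 0], [0, 0, 0], 0],
  [[0, 0, -0.7], [0, 0, 0], 0],
  [[0, 0, -1.0], [0, 0, 0], 0],
  [[0, 0, -1.3], [0, 0, 0], 0],
  [[0, 0, -2.0], [0, 0, 0], 0],
  [[0, 0, -2.5], [0, 0, 0], 0],
  [[0, 0, -2.5], [0, 0, 0], 0],
  [[0, 0, -2.0], [0, 0, 0], 0],
  [[0, 0, -1.0], [0, 0, 0], 0],
  [[0, 0, 0], [0, 0, 0], 0],
], grip_force=40)

```text
time: 6.88
ee_pos: [0.5053, 0.3996, 0.2395]
eef_rot: [0.737, 0.676, 0.001, -0.0]
ft_force: [-0.6, 0.6, -3.6]
width: 0.0097
grip_force: 40.0
```

```bash
python3 -c "
from h import *
plan(.48,.10,.238,-.08)
plan(.54,-.165,.238,-.04)"
```

```text
t 6.875 p [0.5053 0.3996 0.2395] psi -0.08546208762133754 tilt [0.001  0.0011] w 0.009703704495545964 F [-0.6196  0.6412 -3.6055]
 turn about tool z -0.005462087621337541  shift cm after turn [-30.0661  -0.1243   0.1508]
t 6.875 p [0.5053 0.3996 0.2395] psi -0.08546208762133754 tilt [0.001  0.0011] w 0.009703704495545964 F [-0.6196  0.6412 -3.6055]
 turn about tool z -0.04546208762133754  shift cm after turn [-56.2759   5.7284   0.1508]
```

>>> move_arm([
  [[-1.5, 0, 0], [0, 0, 0], 0],
  [[-3, 0, 0], [0, 0, 0], 0],
  [[-4, 0, 0], [0, 0, 0], 0],
  [[-4, 0, 0], [0, 0, 0], 0],
  [[-4, 0, 0], [0, 0, 0], 0],
  [[-4, 0, 0], [0, 0, 0], 0],
  [[-4, 0, 0], [0, 0, 0], 0],
  [[-4, 0, 0], [0, 0, 0], 0],
  [[-4, 1.0, 0], [0, 0, 0], 0],
  [[-4, 1.5, 0], [0, 0, 0], 0],
  [[-4, 1.5, 0], [0, 0, 0], 0],
  [[-4, 1.5, 0], [0, 0, 0], 0],
  [[-4, 1.5, 0], [0, 0, 0], 0],
  [[-4, 1.3, 0], [0, 0, 0], 0],
  [[-2.5, 0, 0], [0, 0, 0], 0],
  [[-1, 0, 0], [0, 0, 0], 0],
  [[0, 0, 3], [0, 0, 0], 0],
  [[0, 0, 4], [0, 0, 0], 0],
  [[0, 0, 4], [0, 0, 0], 0],
  [[0, 0, 3], [0, 0, 0], 0],
])

```text
time: 9.38
ee_pos: [0.5388, -0.1643, 0.0965]
eef_rot: [0.736, 0.677, -0.0, -0.001]
ft_force: [0.8, 0.1, -2.9]
width: 0.0094
grip_force: 40.0
```

```bash
python3 -c "
from h import *
plan(.54,-.165,.058,-.08)
import cv2
c=r.camera('scene');cv2.imwrite('pics/s2.png',cv2.resize(c['image'][170:370,260:460],None,fx=3,fy=3,interpolation=cv2.INTER_CUBIC))"
```

```text
t 9.375 p [ 0.5388 -0.1643  0.0965] psi -0.08442325994687536 tilt [-0.0017  0.0013] w 0.00943446199496827 F [ 0.8108  0.1008 -2.9091]
 turn about tool z -0.004423259946875355  shift cm after turn [-0.0579  0.1232  3.851 ]
```

View pics/s2.png

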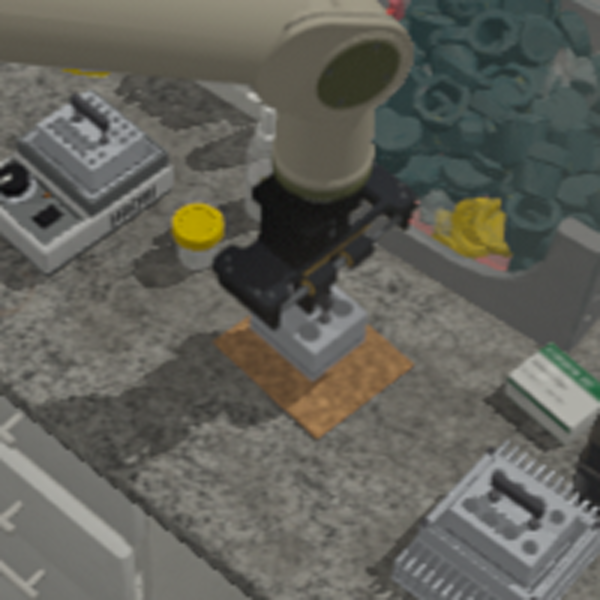

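The four-well block hangs over the mat, with its body at (310,330) in the crop and the bin rim just behind the gripper. I'll back off 1 cm, lower and release.

>>> move_arm([
  [[0, -1, 1], [0, 0, 0], 0],
  [[0, 0, 1], [0, 0, 0], 0],
  [[0, 0, 0.8], [0, 0, 0], 0],
  [[0, 0, 0.5], [0, 0, 0], 0],
  [[0, 0, 0.4], [0, 0, 0], 0],
  [[0, 0, 0.2], [0, 0, 0], 0],
  [[0, 0, 0], [0, 0, 0], 0],
])

```text
time: 10.3
ee_pos: [0.5299, -0.1648, 0.0595]
eef_rot: [0.737, 0.676, -0.0, -0.0]
ft_force: [0.2, -0.1, -2.4]
width: 0.0097
grip_force: 40.0
```

>>> move_arm([
  [[0, 0, 0.1], [0, 0, 0], 0],
  [[0, 0, 0], [0, 0, 0], 0],
  [[0, 0, 0], [0, 0, 0], 50],
  [[0, 0, 0], [0, 0, 0], 80],
  [[0, 0, 0], [0, 0, 0], 80],
  [[0, 0, -2], [0, 0, 0], 80],
  [[0, 0, -3], [0, 0, 0], 80],
  [[0, 0, -4], [0, 0, 0], 80],
  [[0, 0, -4], [0, 0, 0], 80],
  [[0, 0, -1], [0, 0, 0], 80],
])

```text
time: 11.55
ee_pos: [0.5311, -0.1655, 0.2024]
eef_rot: [0.737, 0.676, 0.002, 0.002]
ft_force: [0.5, -0.2, -0.0]
width: 0.0689
grip_force: 0.0
```

```bash
python3 -c "
from h import *
plan(.4965,-.431,.2,.017)"
```

```text
t 11.55 p [ 0.5311 -0.1655  0.2024] psi -0.08605206190832385 tilt [ 0.0051 -0.0001] w 0.06885271136869633 F [ 0.4963 -0.2209 -0.0385]
 turn about tool z -0.10305206190832385  shift cm after turn [-26.4885  -3.9137   0.2391]
```

>>> move_arm([
  [[0, 0, 0], [0, 0, -0.103], 80],
  [[-3, -0.5, 0], [0, 0, 0], 80],
  [[-5, -0.7, 0], [0, 0, 0], 80],
  [[-5, -0.7, 0], [0, 0, 0], 80],
  [[-5, -0.7, 0], [0, 0, 0], 80],
  [[-5, -0.7, 0], [0, 0, 0], 80],
  [[-3.5, -0.6, 0], [0, 0, 0], 80],
  [[0, 0, 0], [0, 0, 0], 80],
  [[0, 0, 2], [0, 0, 0], 80],
  [[0, 0, 0], [0, 0, 0], 80],
])

```text
time: 12.8
ee_pos: [0.4956, -0.428, 0.1762]
eef_rot: [0.7, 0.714, 0.0, -0.002]
ft_force: [-0.0, 0.4, -0.5]
width: 0.0695
grip_force: 0.0
```

```bash
python3 -c "
from h import *
plan(.4965,-.431,.091,.017)
import cv2
c=r.camera('scene');cv2.imwrite('pics/s3.png',cv2.resize(c['image'][230:400,360:560],None,fx=3.5,fy=3.5,interpolation=cv2.INTER_CUBIC))"
```

```text
t 12.8 p [ 0.4956 -0.428   0.1762] psi 0.019482186994532306 tilt [-0.0025  0.0029] w 0.06951816544040768 F [-0.0479  0.4151 -0.4674]
 turn about tool z 0.0024821869945323045  shift cm after turn [-0.2977  0.0806  8.5176]
```

View pics/s3.png

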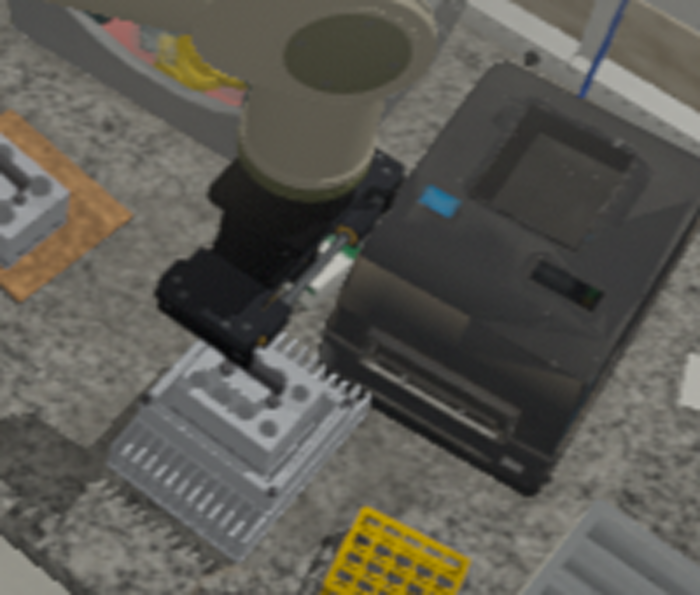

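```bash
python3 -c "
from h import *
s=r.camera('scene');c=r.camera('top')
for u in [(345,265),(325,340),(490,65)]:
  p=(360+u[0]/3.5,230+u[1]/3.5)
  for z in (0,.05,.08,.11,.14,.17): 
    q=px(s,p,z);print(u,z,q,'top',proj(c,[*q,z]))
"
```

```text
(345, 265) 0 [ 0.6861 -0.401 ] top [480.5893 204.9645]
(345, 265) 0.05 [ 0.6533 -0.4143] top [493.4556 215.556 ]
(345, 265) 0.08 [ 0.6336 -0.4222] top [501.774  222.4035]
(345, 265) 0.11 [ 0.6139 -0.4302] top [510.5905 229.6612]
(345, 265) 0.14 [ 0.5941 -0.4381] top [519.9513 237.3669]
(345, 265) 0.17 [ 0.5744 -0.446 ] top [529.9085 245.5636]
(325, 340) 0 [ 0.6163 -0.4304] top [492.2981 233.0878]
(325, 340) 0.05 [ 0.5858 -0.4427] top [505.3555 244.0588]
(325, 340) 0.08 [ 0.5675 -0.45  ] top [513.798  251.1523]
(325, 340) 0.11 [ 0.5492 -0.4574] top [522.7466 258.6711]
(325, 340) 0.14 [ 0.5308 -0.4647] top [532.2484 266.6546]
(325, 340) 0.17 [ 0.5125 -0.4721] top [542.3561 275.1473]
(490, 65) 0 [ 0.9458 -0.3739] top [470.2824 103.0265]
(490, 65) 0.05 [ 0.9042 -0.3881] top [482.8511 112.2689]
(490, 65) 0.08 [ 0.8793 -0.3966] top [490.9748 118.2426]
(490, 65) 0.11 [ 0.8544 -0.405 ] top [499.5832 124.5728]
(490, 65) 0.14 [ 0.8294 -0.4135] top [508.721  131.2922]
(490, 65) 0.17 [ 0.8045 -0.422 ] top [518.4386 138.438 ]
```

In the crop the printer's upper lip is at (345,265), which matches the top view at about z 0.09, and its back is about 0.14. The gripper body bottoms out at 0.16, so it clears. I'll descend and close gently.

>>> move_arm([
  [[-0.2, 0, 1.5], [0, 0, 0], 80],
  [[0, 0, 2.0], [0, 0, 0], 80],
  [[0, 0, 2.0], [0, 0, 0], 80],
  [[0, 0, 1.5], [0, 0, 0], 80],
  [[0, 0, 1.0], [0, 0, 0], 70],
  [[0, 0, 0.5], [0, 0, 0], 60],
  [[0, 0, 0], [0, 0, 0], 40],
  [[0, 0, 0], [0, 0, 0], 25],
  [[0, 0, 0], [0, 0, 0], 15],
  [[0, 0, 0], [0, 0, 0], 10],
  [[0, 0, 0], [0, 0, 0], 5],
  [[0, 0, 0], [0, 0, 0], 0],
  [[0, 0, 0], [0, 0, 0], 0],
], grip_force=10)

```text
time: 14.58
ee_pos: [0.4958, -0.4323, 0.0935]
eef_rot: [0.701, 0.713, 0.0, 0.0]
ft_force: [0.9, 0.2, -0.7]
width: 0.0102
grip_force: 10.0
```

>>> move_arm([
  [[0, 0, 0], [0, 0, 0], 20],
  [[0, 0, 0.2], [0, 0, 0], 20],
  [[0, 0, 0.2], [0, 0, 0], 20],
  [[0, 0, 0], [0, 0, 0], 5],
  [[0, 0, 0], [0, 0, 0], 0],
  [[0, 0, 0], [0, 0, 0], 0],
])

```text
time: 15.32
ee_pos: [0.4956, -0.4323, 0.0893]
eef_rot: [0.701, 0.713, 0.0, -0.0]
ft_force: [1.3, 0.5, -2.1]
width: 0.0098
grip_force: 10.0
```

>>> move_arm([
  [[0, 0, 0], [0, 0, 0], 0],
  [[0, 0, 0], [0, 0, 0], 0],
  [[0, 0, -0.7], [0, 0, 0], 0],
  [[0, 0, -1.0], [0, 0, 0], 0],
  [[0, 0, -1.3], [0, 0, 0], 0],
  [[0, 0, -2.0], [0, 0, 0], 0],
  [[0, 0, -2.5], [0, 0, 0], 0],
  [[0, 0, -3.0], [0, 0, 0], 0],
  [[0, 0, -2.5], [0, 0, 0], 0],
  [[0, 0, -1.5], [0, 0, 0], 0],
  [[0, 0, -0.5], [0, 0, 0], 0],
  [[0, 0, 0], [0, 0, 0], 0],
], grip_force=40)

```text
time: 16.82
ee_pos: [0.4955, -0.4323, 0.2392]
eef_rot: [0.701, 0.713, 0.0, -0.0]
ft_force: [-0.3, -0.1, -4.4]
width: 0.0096
grip_force: 40.0
```

```bash
python3 -c "
from h import *
plan(.48,.18,.24,-.085)
plan(.5048,.3998,.24,-.085)"
```

```text
t 16.825 p [ 0.4955 -0.4323  0.2392] psi 0.017425810232991532 tilt [-0.0003  0.0004] w 0.0095506674215894 F [-0.3211 -0.124  -4.3921]
 turn about tool z 0.10242581023299153  shift cm after turn [60.8807 -6.7404 -0.0809]
t 16.825 p [ 0.4955 -0.4323  0.2392] psi 0.017425810232991532 tilt [-0.0003  0.0004] w 0.0095506674215894 F [-0.3211 -0.124  -4.3921]
 turn about tool z 0.10242581023299153  shift cm after turn [82.9918 -6.1354 -0.0809]
```

>>> move_arm([
  [[0, 0, 0], [0, 0, 0.102], 0],
  [[2, 0, 0], [0, 0, 0], 0],
  [[4, -0.5, 0], [0, 0, 0], 0],
  [[5, -0.5, 0], [0, 0, 0], 0],
  [[5, -0.5, 0], [0, 0, 0], 0],
  [[5, -0.5, 0], [0, 0, 0], 0],
  [[5, -0.5, 0], [0, 0, 0], 0],
  [[5, -0.5, 0], [0, 0, 0], 0],
  [[5, -0.5, 0], [0, 0, 0], 0],
  [[5, -0.5, 0], [0, 0, 0], 0],
  [[5, -0.5, 0], [0, 0, 0], 0],
  [[5, -0.5, 0], [0, 0, 0], 0],
  [[5, -0.5, 0], [0, 0, 0], 0],
  [[5, -0.6, 0], [0, 0, 0], 0],
  [[5, 0, 0], [0, 0, 0], 0],
  [[5, 0, 0], [0, 0, 0], 0],
  [[5, 0, 0], [0, 0, 0], 0],
  [[4, 0, 0], [0, 0, 0], 0],
  [[2, 0, 0], [0, 0, 0], 0],
  [[0, 0, 0], [0, 0, 0], 0],
])

```text
time: 19.32
ee_pos: [0.5029, 0.3913, 0.2377]
eef_rot: [0.735, 0.678, -0.001, -0.0]
ft_force: [0.7, -1.2, -4.1]
width: 0.0094
grip_force: 40.0
```

```bash
python3 -c "
from h import *
plan(.5048,.3998,.140,-.085)"
```

```text
t 19.325 p [0.5029 0.3913 0.2377] psi -0.08189480132833372 tilt [-0.002  -0.0016] w 0.009427727620162075 F [ 0.727  -1.1622 -4.1031]
 turn about tool z 0.0031051986716662816  shift cm after turn [0.867  0.1152 9.7665]
```

>>> move_arm([
  [[0.6, 0.1, 2], [0, 0, 0], 0],
  [[0.2, 0, 3], [0, 0, 0], 0],
  [[0, 0, 3], [0, 0, 0], 0],
  [[0, 0, 1.7], [0, 0, 0], 0],
  [[0, 0, 0], [0, 0, 0], 0],
  [[0, 0, 0], [0, 0, 0], 0],
])

```text
time: 20.08
ee_pos: [0.5063, 0.3979, 0.1436]
eef_rot: [0.736, 0.676, 0.001, -0.0]
ft_force: [2.1, 0.0, -3.3]
width: 0.0095
grip_force: 40.0
```

```bash
python3 -c "
from h import *
plan(.5048,.3998,.1083,-.085)
import cv2
c=r.camera('top');cv2.imwrite('pics/t4.png',cv2.resize(c['image'][230:330,95:215],None,fx=5,fy=5,interpolation=cv2.INTER_CUBIC))"
```

```text
t 20.075 p [0.5063 0.3979 0.1436] psi -0.08486587494948766 tilt [0.0013 0.0012] w 0.009544737055290966 F [ 2.0883  0.0024 -3.2748]
 turn about tool z 0.00013412505051234314  shift cm after turn [ 0.1792 -0.168   3.5349]
```

>>> move_arm([
  [[0.2, -0.1, 0.5], [0, 0, 0], 0],
  [[0, 0, 0.6], [0, 0, 0], 0],
  [[0, 0, 0.5], [0, 0, 0], 0],
  [[0, 0, 0.5], [0, 0, 0], 0],
  [[0, 0, 0.5], [0, 0, 0], 0],
  [[0, 0, 0], [0, 0, 0], 0],
])

```text
time: 20.88
ee_pos: [0.5046, 0.3996, 0.116]
eef_rot: [0.736, 0.677, -0.0, -0.0]
ft_force: [-0.7, -0.5, -4.2]
width: 0.0094
grip_force: 40.0
```

>>> move_arm([
  [[0, 0, 0.3], [0, 0, 0], 0],
  [[0, 0, 0.2], [0, 0, 0], 0],
  [[0, 0, 0.2], [0, 0, 0], 0],
  [[0, 0, 0], [0, 0, 0], 0],
  [[0, 0, 0], [0, 0, 0], 0],
])

```text
time: 21.5
ee_pos: [0.5048, 0.3998, 0.1096]
eef_rot: [0.736, 0.677, 0.0, -0.0]
ft_force: [-0.1, -0.3, -3.1]
width: 0.0095
grip_force: 40.0
```

>>> move_arm([
  [[0, 0, 0.1], [0, 0, 0], 0],
  [[0, 0, 0], [0, 0, 0], 0],
  [[0, 0, 0], [0, 0, 0], 40],
  [[0, 0, 0], [0, 0, 0], 80],
  [[0, 0, 0], [0, 0, 0], 80],
  [[0, 0, -2], [0, 0, 0], 80],
  [[0, 0, -3], [0, 0, 0], 80],
  [[0, 0, -4], [0, 0, 0], 80],
  [[-3, 0, 0], [0, 0, 0], 80],
  [[-5, 0, 0], [0, 0, 0], 80],
  [[-5, 0, 0], [0, 0, 0], 80],
  [[-5, 0, 0], [0, 0, 0], 80],
  [[-5, 0, 0], [0, 0, 0], 80],
  [[-2.6, 2, 0], [0, 0, -0.01], 80],
  [[0, 3, 0], [0, 0, 0], 80],
  [[0, 2.4, 0], [0, 0, 0], 80],
  [[0, 0, 0], [0, 0, 0], 80],
  [[0, 0, 0], [0, 0, 0], 80],
])

```text
time: 23.75
ee_pos: [0.5568, 0.139, 0.1993]
eef_rot: [0.733, 0.68, 0.0, -0.0]
ft_force: [0.6, 0.3, -0.6]
width: 0.0696
grip_force: 0.0
```

```bash
python3 -c "
from h import *
plan(.557,.1435,.101,-.073)
import cv2
c=r.camera('scene');cv2.imwrite('pics/s5.png',cv2.resize(c['image'][130:270,160:350],None,fx=4,fy=4,interpolation=cv2.INTER_CUBIC))"
```

```text
t 23.75 p [0.5568 0.139  0.1993] psi -0.07461301342943719 tilt [0.0003 0.0005] w 0.0695904241628367 F [ 0.6011  0.2705 -0.6378]
 turn about tool z -0.0016130134294371906  shift cm after turn [ 0.4474 -0.0099  9.8259]
```

View pics/s5.png

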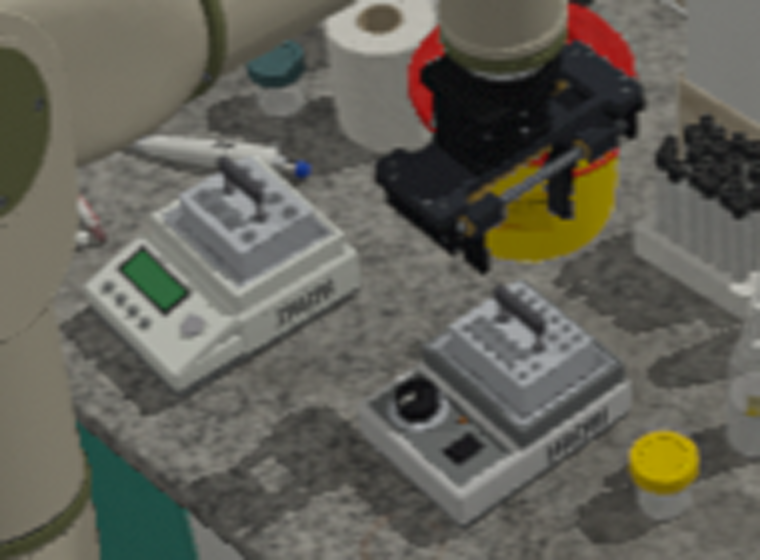

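The eight-well block sits level in the display heater at (245,215), and the cup and bottle are undisturbed. Next is the many-well block.

>>> move_arm([
  [[0.4, 0, 1.5], [0, 0, 0], 80],
  [[0, 0, 2.0], [0, 0, 0], 80],
  [[0, 0, 2.0], [0, 0, 0], 80],
  [[0, 0, 2.0], [0, 0, 0], 80],
  [[0, 0, 1.3], [0, 0, 0], 70],
  [[0, 0, 0.8], [0, 0, 0], 60],
  [[0, 0, 0.2], [0, 0, 0], 40],
  [[0, 0, 0], [0, 0, 0], 25],
  [[0, 0, 0], [0, 0, 0], 15],
  [[0, 0, 0], [0, 0, 0], 10],
  [[0, 0, 0], [0, 0, 0], 5],
  [[0, 0, 0], [0, 0, 0], 0],
  [[0, 0, 0], [0, 0, 0], 0],
], grip_force=10)

```text
time: 25.42
ee_pos: [0.5575, 0.143, 0.1006]
eef_rot: [0.733, 0.68, 0.0, 0.0]
ft_force: [1.8, 0.7, -0.3]
width: 0.0103
grip_force: 10.0
```

>>> move_arm([
  [[0, 0, 0], [0, 0, 0], 0],
  [[0, 0, 0], [0, 0, 0], 0],
  [[0, 0, -0.7], [0, 0, 0], 0],
  [[0, 0, -1.0], [0, 0, 0], 0],
  [[0, 0, -1.3], [0, 0, 0], 0],
  [[0, 0, -2.0], [0, 0, 0], 0],
  [[0, 0, -2.5], [0, 0, 0], 0],
  [[0, 0, -3.0], [0, 0, 0], 0],
  [[0, 0, -2.0], [0, 0, 0], 0],
  [[0, 0, -1.5], [0, 0, 0], 0],
  [[0, 0, 0], [0, 0, 0], 0],
], grip_force=40)

```text
time: 26.8
ee_pos: [0.5578, 0.1431, 0.2417]
eef_rot: [0.733, 0.68, 0.001, 0.0]
ft_force: [-0.5, 0.9, -4.2]
width: 0.0098
grip_force: 40.0
```

```bash
python3 -c "
from h import *
plan(.4957,-.432,.24,.017)"
```

```text
t 26.8 p [0.5578 0.1431 0.2417] psi -0.07446233753322672 tilt [0.0017 0.0009] w 0.00978379078703334 F [-0.4756  0.8627 -4.166 ]
 turn about tool z -0.09146233753322672  shift cm after turn [-57.3932  -7.1854   0.1699]
```

>>> move_arm([
  [[0, 0, 0], [0, 0, -0.091], 0],
  [[-2, -0.5, 0], [0, 0, 0], 0],
  [[-4, -0.5, 0], [0, 0, 0], 0],
  [[-5, -0.5, 0], [0, 0, 0], 0],
  [[-5, -0.5, 0], [0, 0, 0], 0],
  [[-5, -0.5, 0], [0, 0, 0], 0],
  [[-5, -0.5, 0], [0, 0, 0], 0],
  [[-5, -0.5, 0], [0, 0, 0], 0],
  [[-5, -0.7, 0], [0, 0, 0], 0],
  [[-5, -0.7, 0], [0, 0, 0], 0],
  [[-5, -0.7, 0], [0, 0, 0], 0],
  [[-5, -0.7, 0], [0, 0, 0], 0],
  [[-3.4, -0.6, 0], [0, 0, 0], 0],
  [[-2, -0.3, 0], [0, 0, 0], 0],
  [[-1, 0, 0], [0, 0, 0], 0],
  [[0, 0, 2], [0, 0, 0], 0],
  [[0, 0, 3], [0, 0, 0], 0],
  [[0, 0, 3], [0, 0, 0], 0],
  [[0, 0, 2], [0, 0, 0], 0],
  [[0, 0, 0], [0, 0, 0], 0],
])

```text
time: 29.3
ee_pos: [0.4944, -0.4306, 0.1385]
eef_rot: [0.701, 0.713, -0.0, -0.002]
ft_force: [0.3, -0.4, -4.4]
width: 0.0095
grip_force: 40.0
```

```bash
python3 -c "
from h import *
plan(.4957,-.432,.0886,.017)"
```

```text
t 29.3 p [ 0.4944 -0.4306  0.1385] psi 0.017256104721000008 tilt [-0.0025  0.0022] w 0.009504536350429017 F [ 0.3037 -0.3894 -4.4381]
 turn about tool z 0.0002561047210000063  shift cm after turn [-0.1408  0.1232  4.9949]
```

>>> move_arm([
  [[-0.1, 0.1, 0.8], [0, 0, 0], 0],
  [[0, 0, 0.8], [0, 0, 0], 0],
  [[0, 0, 0.8], [0, 0, 0], 0],
  [[0, 0, 0.6], [0, 0, 0], 0],
  [[0, 0, 0.5], [0, 0, 0], 0],
  [[0, 0, 0.5], [0, 0, 0], 0],
  [[0, 0, 0], [0, 0, 0], 0],
])

```text
time: 30.18
ee_pos: [0.4957, -0.433, 0.1001]
eef_rot: [0.701, 0.713, -0.0, -0.0]
ft_force: [-0.1, 0.1, -4.3]
width: 0.0096
grip_force: 40.0
```

>>> move_arm([
  [[0, 0, 0.4], [0, 0, 0], 0],
  [[0, 0, 0.3], [0, 0, 0], 0],
  [[0, 0, 0.2], [0, 0, 0], 0],
  [[0, 0, 0.1], [0, 0, 0], 0],
  [[0, 0, 0], [0, 0, 0], 0],
  [[0, 0, 0], [0, 0, 0], 0],
])

```text
time: 30.92
ee_pos: [0.4959, -0.4331, 0.0906]
eef_rot: [0.701, 0.713, 0.0, 0.0]
ft_force: [0.7, -0.7, -5.0]
width: 0.0094
grip_force: 40.0
```

>>> move_arm([
  [[0, 0, 0.1], [0, 0, 0], 0],
  [[0, 0, 0.1], [0, 0, 0], 0],
  [[0, 0, 0], [0, 0, 0], 0],
  [[0, 0, 0], [0, 0, 0], 30],
  [[0, 0, 0], [0, 0, 0], 80],
  [[0, 0, 0], [0, 0, 0], 80],
  [[0, 0, -2], [0, 0, 0], 80],
  [[0, 0, -3], [0, 0, 0], 80],
  [[0, 0, -4], [0, 0, 0], 80],
  [[0, 0, -2], [0, 0, 0], 80],
  [[0, 0, 0], [0, 0, 0.102], 80],
])

```text
time: 32.3
ee_pos: [0.4963, -0.4339, 0.2011]
eef_rot: [0.737, 0.676, 0.001, 0.002]
ft_force: [-0.5, -0.3, -0.6]
width: 0.0688
grip_force: 0.0
```

```bash
python3 -c "
from h import *
plan(.530,-.165,.2,-.085)"
```

```text
t 32.3 p [ 0.4963 -0.4339  0.2011] psi -0.08746335931000239 tilt [ 0.003  -0.0016] w 0.06880908336952475 F [-0.4777 -0.2658 -0.605 ]
 turn about tool z -0.002463359310002383  shift cm after turn [27.0811  1.074   0.1052]
```

>>> move_arm([
  [[3, 0.2, 0], [0, 0, 0], 80],
  [[5, 0.2, 0], [0, 0, 0], 80],
  [[5, 0.2, 0], [0, 0, 0], 80],
  [[5, 0.2, 0], [0, 0, 0], 80],
  [[5, 0.3, 0], [0, 0, 0], 80],
  [[3, 0, 0], [0, 0, 0], 80],
  [[1.1, 0, 1.5], [0, 0, 0], 80],
  [[0, 0, 3], [0, 0, 0], 80],
  [[0, 0, 3], [0, 0, 0], 80],
  [[0, 0, 3], [0, 0, 0], 80],
  [[0, 0, 2], [0, 0, 0], 70],
  [[0, 0, 1.2], [0, 0, 0], 60],
  [[0, 0, 0], [0, 0, 0], 60],
  [[0, 0, 0], [0, 0, 0], 60],
])

```text
time: 34.05
ee_pos: [0.5305, -0.1643, 0.0623]
eef_rot: [0.737, 0.676, 0.0, 0.0]
ft_force: [0.1, 0.2, -0.2]
width: 0.0526
grip_force: 0.0
```

```bash
python3 -c "
from h import *
plan(.530,-.165,.058,-.085)
import cv2
c=r.camera('scene');cv2.imwrite('pics/s6.png',cv2.resize(c['image'][210:400,320:520],None,fx=3,fy=3,interpolation=cv2.INTER_CUBIC))"
```

```text
t 34.05 p [ 0.5305 -0.1643  0.0623] psi -0.0856408965462907 tilt [ 0.0012 -0.0001] w 0.052554712200168524 F [ 0.0931  0.2242 -0.2462]
 turn about tool z -0.0006408965462906951  shift cm after turn [-0.0732 -0.0425  0.4309]
```

View pics/s6.png

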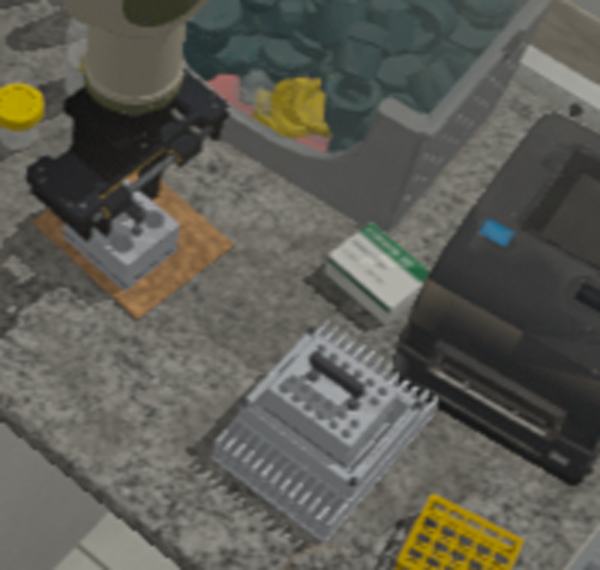

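The many-well block sits level in the stand at (335,395), and the gripper straddles the four-well block's bar on the mat at (130,215). I'll lower 0.4 cm, grip and lift.

>>> move_arm([
  [[0, 0, 0.4], [0, 0, 0], 40],
  [[0, 0, 0], [0, 0, 0], 20],
  [[0, 0, 0], [0, 0, 0], 0],
  [[0, 0, 0], [0, 0, 0], 0],
  [[0, 0, 0], [0, 0, 0], 0],
  [[0, 0, 0], [0, 0, 0], 0],
  [[0, 0, 0], [0, 0, 0], 0],
], grip_force=40)

```text
time: 34.98
ee_pos: [0.5299, -0.164, 0.0575]
eef_rot: [0.737, 0.676, -0.0, -0.0]
ft_force: [-0.7, 0.0, 0.0]
width: 0.0097
grip_force: 40.0
```

>>> move_arm([
  [[0, 0, -1], [0, 0, 0], 0],
  [[0, 0, -2], [0, 0, 0], 0],
  [[0, 0, -3], [0, 0, 0], 0],
  [[0, 0, -3], [0, 0, 0], 0],
  [[0, 0, -3], [0, 0, 0], 0],
  [[0, 0, -3], [0, 0, 0], 0],
  [[0, 0, -2], [0, 0, 0], 0],
  [[0, 0, -1], [0, 0, 0], 0],
  [[0, 0, 0], [0, 0, 0], 0],
])

```text
time: 36.1
ee_pos: [0.5301, -0.1642, 0.2382]
eef_rot: [0.737, 0.676, 0.001, 0.0]
ft_force: [0.7, -0.4, -3.7]
width: 0.0096
grip_force: 40.0
```

```bash
python3 -c "
from h import *
plan(.5577,.143,.24,-.074)"
```

```text
t 36.1 p [ 0.5301 -0.1642  0.2382] psi -0.08558155724615381 tilt [0.0012 0.0002] w 0.009613730751051179 F [ 0.6932 -0.4107 -3.7314]
 turn about tool z -0.011581557246153812  shift cm after turn [30.8381  0.4857 -0.1774]
```

>>> move_arm([
  [[0, 0, 0], [0, 0, -0.011], 0],
  [[2, 0, 0], [0, 0, 0], 0],
  [[4, 0.1, 0], [0, 0, 0], 0],
  [[5, 0.1, 0], [0, 0, 0], 0],
  [[5, 0.1, 0], [0, 0, 0], 0],
  [[5, 0.1, 0], [0, 0, 0], 0],
  [[5, 0.1, 0], [0, 0, 0], 0],
  [[3, 0, 0], [0, 0, 0], 0],
  [[1.5, 0, 0], [0, 0, 0], 0],
  [[0.4, 0, 0], [0, 0, 0], 0],
  [[0, 0, 2], [0, 0, 0], 0],
  [[0, 0, 3], [0, 0, 0], 0],
  [[0, 0, 3], [0, 0, 0], 0],
  [[0, 0, 1.5], [0, 0, 0], 0],
  [[0, 0, 0], [0, 0, 0], 0],
  [[0, 0, 0], [0, 0, 0], 0],
])

```text
time: 38.1
ee_pos: [0.5587, 0.1435, 0.1438]
eef_rot: [0.733, 0.68, 0.001, 0.0]
ft_force: [0.6, 0.7, -3.8]
width: 0.0095
grip_force: 40.0
```

```bash
python3 -c "
from h import *
plan(.5577,.143,.1005,-.074)"
```

```text
t 38.1 p [0.5587 0.1435 0.1438] psi -0.07504764439455425 tilt [0.0016 0.0006] w 0.00950039641461183 F [ 0.6345  0.7264 -3.7835]
 turn about tool z -0.0010476443945542507  shift cm after turn [-0.0534 -0.0967  4.3259]
```

>>> move_arm([
  [[0, 0, 0.7], [0, 0, 0], 0],
  [[0, -0.1, 0.7], [0, 0, 0], 0],
  [[0, 0, 0.7], [0, 0, 0], 0],
  [[0, 0, 0.6], [0, 0, 0], 0],
  [[0, 0, 0.5], [0, 0, 0], 0],
  [[0, 0, 0], [0, 0, 0], 0],
])

```text
time: 38.85
ee_pos: [0.5567, 0.1437, 0.1101]
eef_rot: [0.733, 0.68, -0.0, -0.0]
ft_force: [-0.4, 0.3, -3.4]
width: 0.0097
grip_force: 40.0
```

>>> move_arm([
  [[0, 0, 0.4], [0, 0, 0], 0],
  [[0, 0, 0.3], [0, 0, 0], 0],
  [[0, 0, 0.1], [0, 0, 0], 0],
  [[0, 0, 0], [0, 0, 0], 0],
  [[0, 0, 0], [0, 0, 0], 0],
])

```text
time: 39.48
ee_pos: [0.557, 0.1438, 0.1026]
eef_rot: [0.733, 0.68, 0.0, -0.0]
ft_force: [-0.6, -0.5, -3.7]
width: 0.0099
grip_force: 40.0
```

Lower the last 2 mm, release, rise, then withdraw toward the base to clear the view.

>>> move_arm([
  [[0, 0, 0.1], [0, 0, 0], 0],
  [[0, 0, 0.1], [0, 0, 0], 0],
  [[0, 0, 0], [0, 0, 0], 0],
  [[0, 0, 0], [0, 0, 0], 30],
  [[0, 0, 0], [0, 0, 0], 80],
  [[0, 0, 0], [0, 0, 0], 80],
  [[0, 0, -2], [0, 0, 0], 80],
  [[0, 0, -3], [0, 0, 0], 80],
  [[0, 0, -4], [0, 0, 0], 80],
  [[0, 0, -3], [0, 0, 0], 80],
  [[-3, -1, 0], [0, 0, 0], 80],
  [[-5, -1, 0], [0, 0, 0], 80],
  [[-5, -1, 0], [0, 0, 0], 80],
  [[-5, -1, 0], [0, 0, 0], 80],
  [[-5, -1, 0], [0, 0, 0], 80],
  [[-5, 0, 0], [0, 0, 0], 80],
  [[0, 0, 0], [0, 0, 0], 80],
  [[0, 0, 0], [0, 0, 0], 80],
])

```text
time: 41.72
ee_pos: [0.4864, -0.1311, 0.2205]
eef_rot: [0.733, 0.68, 0.0, -0.0]
ft_force: [0.0, 0.4, -0.1]
width: 0.0693
grip_force: 0.0
```

```bash
python3 -c "
from h import *
import cv2
t=r.camera('top')['image'];s=r.camera('scene')['image']
f=lambda a,k:cv2.resize(a,None,fx=k,fy=k,interpolation=cv2.INTER_CUBIC)
top=np.hstack([f(t[230:330,105:195],2.9),f(t[215:315,215:305],2.9),f(t[235:335,455:545],2.9)])
bot=np.hstack([f(s[155:255,170:305],2.9),f(s[300:400,375:510],2.9)])
cv2.imwrite('pics/fin.png',np.vstack([top,bot[:,:top.shape[1]]]))"
```

```text
(no output)
```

View pics/fin.png

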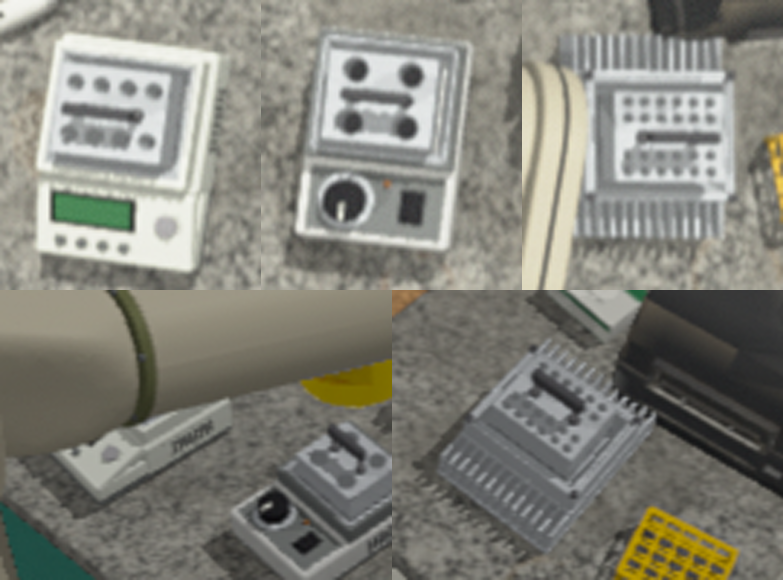

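All three blocks sit flat in the right seats: eight-well in the display tile (115,110), four-well in the dial tile (383,100), many-well in the stand tile (672,135). They lie as the originals did, and the arm is clear of them. I'll hand in.

```bash
python3 -c "
from h import *
print(r.close_job())"
```

```text
the job is handed in; nothing more can be done
None
```

I handed the job in at about 42 s: the four-well block is in the dial heater, the eight-well block in the display heater and the many-well block in the finned stand, all looking fully seated in the last pictures; no verdict came back.

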